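# Lock the tall height stop with its jam nut

## Task

Two height stops stand on the model-making bench, a tall one and a low one. The set bolt of the tall one is adjusted: lock it by turning its jam nut clockwise (seen from above) until it is fully home against the arm. Do not turn the nut of the low stop, which is still being adjusted.

Things in the scene. Friction and masses are not known exactly. Their poses are not given: they have to be found in the camera images.
- tall_stop: C-shaped aluminium height stop fixed to the bench, arm top 120 mm up (70 mm on the other, low stop, else alike; they stand left and right, either way round). Arm 44 mm wide. A fixed upright 10 mm bolt ends 50 mm above the arm. Origin: on the bench under the bolt's axis; z up; arm along x, column's centre 75 mm towards -x, arm ends 20 mm towards +x. Only bolt and nut rise above the arm.
- tall_nut (a joint): Tall stop's jam nut: dark steel bar 70 long, 14 thick, 22 mm high on a 24 mm round hub, bolt up through its middle; home, its bar spans 16 to 38 mm above the arm. Rad: 0 = home, bar in line with the arm; negative = clockwise turn (from above) still due, at the start 0.6 to 1.35. Sinks 12 mm a turn, turns stiffly (0.1 N m), stays where left, stops at home; one grasp is enough.
- tall_nut_grip (a point): Point on the bolt's axis at mid-height of the tall nut's bar (27 mm above the arm, 147 mm above the bench when home), where the bar is gripped across its 14 mm thickness. Turns with the nut: x along the bar, y across it, z up.
- low_nut_end (a point): One round end of the bar of the low stop's jam nut, at the bar's mid-height, 35 mm from that bolt's axis and 97 mm above the bench when home. The nut is like the tall stop's and also loose; it must stay as it is.
Not all that is in view belongs to the job. Leave any purple look-alike of the tall_stop alone.

How it is judged:
By the outcome, as a careful person would: the job done as asked, in the order asked, and still so for the second after the job is handed in, with the robot touching nothing.
It also fails if it takes over 32 s, if anything falls off the work surface, if the arm or the gripper's body presses on something with over 40 N, if the wrist force passes 120 N, or if a joint passes its speed limit or range.

## Robot

A 6-joint arm with a two-finger parallel gripper is mounted at the origin on the work surface. World frame = base frame: x ahead of the robot, y to its left, z up, the work surface at z = 0. Lengths are in mm, angles in rad, forces in N, time in s.
With the tool pointing down it reaches from about 275 to 975 mm from the base axis. Payload 8.4 kg.
Tool frame: the origin (TCP) lies midway between the tips of the shut fingers; the grasp point (between the pads) lies 19 mm behind it (bot.grip_point_offset is the distance from the TCP to the grasp point, in mm); z points along the fingers, y is the direction in which the jaws open and shut (so a half turn about z gives the same grasp; the last joint's range is limited). The gripper opens to 92 mm and grips with 3 to 60 N. Pads are 20 mm wide; open, the fingers measure 128 mm over their backs; the gripper's body (75 mm by 189 mm) begins 69 mm behind the grasp point.
Start: joints at [-1.242, 0.353, 1.633, -0, 1.155, -0.002], TCP at [202.998, -591.117, 214.583] pointing down, gripper open.
Joint ranges: [-2.63, 2.63], [-0.92, 2.1], [0.06, 2.66], [-1.3, 4.44], [0, 2.69], [-3.02, 3.02]. Speed limits (rad/s): [2.22, 2.22, 2.79, 3.14, 3.14, 3.14].

## Interface

Orientations are given as a unit quaternion [w, x, y, z].
In Python, from station import bot gives the robot as it stands. The module is installed in compiled form; this text tells all that it offers.
- The arm moves only by the shell command python3 -m inch 'ROWS' [FORCE]. ROWS is JSON, a list that holds one entry, the list of rows, each a list of 7 numbers: the gripper's target within -1 to 1 (shut at 1, half-way at 0, fully open at -1), then the shift along the tool's x, y, z in m, then the turn, a rotation vector about the tool's x, y, z in degrees. In form: [[[gripper, x, y, z, rx, ry, rz], ...]]. A call has 1 to 5 rows; each row shifts and turns the commanded pose from where the row before left it, along the tool's axes as they then stand; what a row does not reach is not made up. A row lasts 1/10 s, in which the tool goes at most 50 mm and 8.59 degrees, less where a joint would pass 70% of its speed; a pose out of reach is approached as far as the arm can. A call is refused whole if a number of a shift passes 0.05 or a number of a turn 8.59, either way. A call with a gripper value outside its range is refused whole. The fingers move at their own pace and stop on an object; FORCE is the grip in N (left out, the last holds). Time passes only in rows, so rows that do not move let the fingers close. It gives the time, the measured TCP pose, the force and the opening at its end, in the units of the state.
- bot.sense(): the state, without advancing time (a new reading comes with each control period).
- bot.camera(name): name is "side" or "top"; returns a dict with "frame" (480x640x3 uint8, red, green, blue), "mtx" (3x3 intrinsics, pixels), "R" (3x3) and "t" (3): a world point X has camera coordinates R X + t. Camera axes: x right, y down, z forward; pixel columns grow to the right and rows downward; lengths in mm; the calibration is good to about 2 mm. A picture is of the moment at which its call begins. There is no depth.
- bot.finish_job(): hands the job in, once; it reports no verdict.
The state is a dict: "t": time; "joints": joint angles; "qvel": joint speeds; "effort": joint torques, N m; "position": TCP position; "tool_rot": TCP orientation; "ft_force": force on the tool from outside, world axes, zero at the start; "ft_torque": the same for the moment, N m; "gripper_width": finger opening in mm.
Only numpy, scipy, OpenCV 4.12 (cv2) and the standard library are available. Lean on these libraries where they do the work, as an engineer would, in place of code of your own. Each camera call takes 0.05 s, during which the arm holds its last target. There are 200 camera calls.

## Working session

There is one attempt and no reset: what is moved stays moved. The work goes in short steps, Python scripts to look and compute and a shell command to move; the robot and the scene stay as the last step left them, time stands still between calls to the robot, and variables do not carry over. Pictures are saved under pics/ and viewed, about 8 in all and at most 12, crops included, and the job is handed in when it is done.

```bash
mkdir -p pics
cat > h.py <<'E'
import numpy as np, cv2
from station import bot
def snap(n):
    c=bot.camera(n); return c
def save(c,name,box=None,s=1):
    f=c["frame"][:,:,::-1]
    if box: x0,y0,x1,y1=box; f=f[y0:y1,x0:x1]
    if s!=1: f=cv2.resize(f,None,fx=s,fy=s,interpolation=cv2.INTER_CUBIC)
    cv2.imwrite("pics/"+name+".png",f)
def proj(c,X):
    X=np.atleast_2d(X)@np.array(c["R"]).T+np.array(c["t"]); p=X@np.array(c["mtx"]).T; return p[:,:2]/p[:,2:]
def atz(c,uv,z):
    R=np.array(c["R"]);t=np.array(c["t"]);o=-R.T@t
    d=R.T@np.linalg.solve(np.array(c["mtx"]),[uv[0],uv[1],1]); return o+d*(z-o[2])/d[2]
E
python3 - <<'E'
from h import *
import pickle
cs={}
for n in("top","side"):
    c=snap(n);cs[n]=c;save(c,n+"0")
    R=np.array(c["R"]);print(n,-R.T@np.array(c["t"]),R.round(3).tolist(),np.array(c["mtx"]).round(1).tolist())
pickle.dump(cs,open("c0.pkl","wb"))
s=bot.sense();print(s)
E
```

```text
top [ 377.424926    -94.72261261 1241.83996762] [[-0.018, -1.0, -0.005], [-0.997, 0.018, -0.069], [0.069, 0.004, -0.998]] [[593.4, 0.0, 320.9], [0.0, 593.4, 232.2], [0.0, 0.0, 1.0]]
side [202.27911195 661.79117163 818.69625206] [[-0.94, -0.341, 0.003], [-0.234, 0.639, -0.733], [0.248, -0.69, -0.68]] [[482.1, 0.0, 321.3], [0.0, 482.1, 235.5], [0.0, 0.0, 1.0]]
{'t': 0.1, 'joints': array([-1.24240113e+00,  3.53582548e-01,  1.63405498e+00, -1.52272620e-05,
        1.15525774e+00, -2.37210193e-03]), 'qvel': array([ 0.00030926, -0.00157305, -0.0020307 ,  0.00165576, -0.00012989,
        0.00097038]), 'effort': array([-6.10998995e-04, -5.94905984e+01, -3.34930551e+01,  6.98045106e-02,
        1.83893769e-02, -6.02461637e-05]), 'position': array([ 202.84186119, -590.67540218,  213.93855737]), 'tool_rot': array([-6.41539622e-04,  9.86354551e-01,  1.64633761e-01, -1.12571891e-04]), 'ft_force': array([-0.94248219,  0.09383487, -0.08081257]), 'ft_torque': array([0.01805826, 0.01709381, 0.00212963]), 'gripper_width': 91.8935137648534}
```

View pics/top0.png

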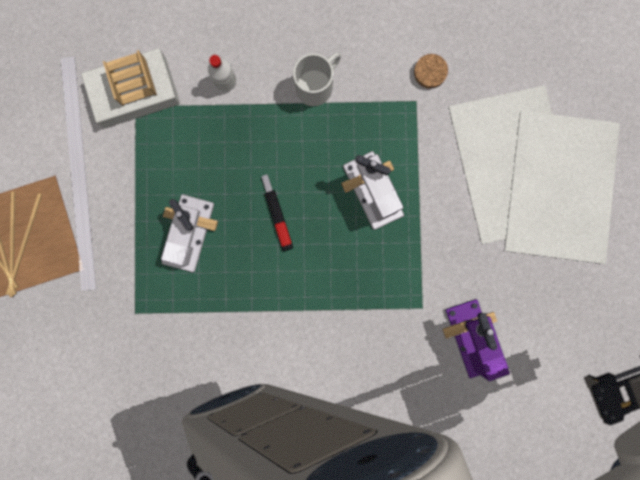

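View pics/side0.png

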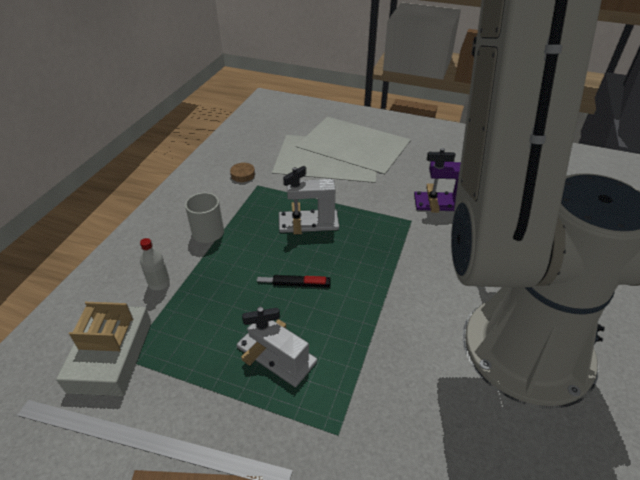

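The top image shows two white stops, at about (374,190) and (187,232), and a purple look-alike at (478,340). In the side image they are at about (305,200), (275,345) and (435,185). The (374,190) one looks tall. I'll check that in one crop, top view on the left and side view on the right.

Run:
```python
from h import *
import pickle
cs=pickle.load(open("c0.pkl","rb"))
a=cs["top"]["frame"][140:235,330:410,::-1];b=cs["side"]["frame"][155:250,270:350,::-1]
d=cs["top"]["frame"][185:280,150:230,::-1];e=cs["side"]["frame"][300:395,238:318,::-1]
im=np.vstack([np.hstack([a,b]),np.hstack([d,e])])
cv2.imwrite("pics/crop0.png",cv2.resize(im[:95],None,fx=5,fy=5,interpolation=cv2.INTER_CUBIC))
cv2.imwrite("pics/crop1.png",cv2.resize(im[95:],None,fx=4,fy=4,interpolation=cv2.INTER_CUBIC))
```

```text
(no output)
```

View pics/crop0.png

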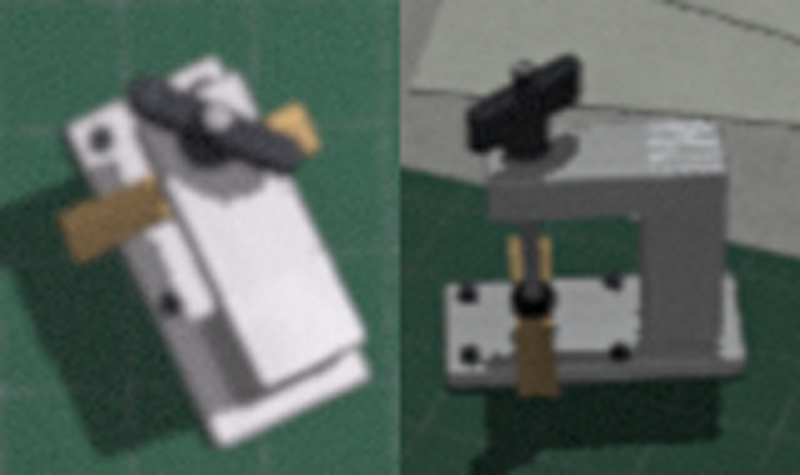

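Run:
```python
from h import *
import pickle
cs=pickle.load(open("c0.pkl","rb"))
T=lambda x,y:np.array([330+x/5-.4,140+y/5-.4]); S=lambda x,y:np.array([270+(x-400)/5-.4,155+y/5-.4])
t,s=cs["top"],cs["side"]
print("bolt tip",atz(t,T(218,116),170),atz(s,S(523,66),170))
e1,e2=atz(t,T(130,85),158),atz(t,T(303,160),158)
print("bar",e1,e2,(e1+e2)/2,np.linalg.norm(e1-e2),np.degrees(np.arctan2(*(e1-e2)[1::-1])))
s1,s2=atz(s,S(470,128),149),atz(s,S(580,80),149)
print("bar side",s1,s2,(s1+s2)/2,np.linalg.norm(s1-s2),np.degrees(np.arctan2(*(s1-s2)[1::-1])))
a,b,c=[atz(t,T(*p),120) for p in((365,340),(268,385),(235,72))]
d=c-a; print("arm",a,b,np.linalg.norm(a-b),np.degrees(np.arctan2(d[1],d[0])),np.degrees(np.arctan2(*(b-a)[1::-1]))-90, np.linalg.norm(d))
# bolt at 20 behind c end
u=d/np.linalg.norm(d);m=(a+b)/2; print("bolt from arm", m+u*(np.linalg.norm(d)-20))
# low stop's bolt
```

```text
bolt tip [ 576.50260227 -188.50540781  170.        ] [ 576.55107484 -192.26197381  170.        ]
bar [ 590.91168837 -157.35626533  158.        ] [ 561.7569595  -220.46724457  158.        ] [ 576.33432393 -188.91175495  158.        ] 69.51973760396216 65.20496592940755
bar side [ 592.85943952 -165.08172033  149.        ] [ 558.73431634 -218.57929083  149.        ] [ 575.79687793 -191.83050558  149.        ] 63.45481921793186 57.466940455892136
arm [ 498.7825786  -246.60935284  120.        ] [ 482.30514549 -209.35881524  120.        ] 40.73215380947684 24.26465555546256 23.86176237270942 113.94242289370688
bolt from arm [ 576.18712543 -189.37825214  120.        ]
```

Bolt axis is at about (576.4, -190). The two cameras agree to 4 mm and the arm corners give the same point. Arm yaw is about 24° and bar yaw about 57–65°, so about 0.6–0.72 rad clockwise is still due, which fits the given range. The stop at top (374,190) is the tall one. I'll rise, then cross over to it.

```bash
cat > rem.py <<'E'
import sys
from h import *
from scipy.spatial.transform import Rotation as Ro
def rem(x,y,z,yaw):
    s=bot.sense();q=s["tool_rot"];R=Ro.from_quat([*q[1:],q[0]])
    X=R.as_matrix()[:,0]
    tgt=Ro.from_euler("z",yaw,degrees=True)*Ro.from_euler("x",180,degrees=True)
    print("t",s["t"],"pos",s["position"].round(1),"yaw",np.degrees(np.arctan2(X[1],X[0])).round(2),"w",round(s["gripper_width"],1),"F",s["ft_force"].round(1),"M",s["ft_torque"].round(3),"j",s["joints"].round(2))
    print("tool shift mm",R.inv().apply(np.array([x,y,z])-s["position"]).round(1),"rotvec deg",np.degrees((R.inv()*tgt).as_rotvec()).round(2))
if __name__=="__main__": rem(*map(float,sys.argv[1:]))
E
python3 -m inch '[[[-1,0,0,-0.04,0,0,0],[-1,0.037,-0.0198,-0.01,0,0,0],[-1,0.037,-0.0198,0,0,0,0],[-1,0.037,-0.0198,0,0,0,0],[-1,0.037,-0.0198,0,0,0,0]]]' 40
python3 -m inch '[[[-1,0.037,-0.0198,0,0,0,0],[-1,0.037,-0.0198,0,0,0,0],[-1,0.037,-0.0198,0,0,0,0],[-1,0.037,-0.0198,0,0,0,0],[-1,0.037,-0.0198,0,0,0,0]]]'
python3 rem.py 576.4 -190 220 63
```

```text
t: 0.6
position: [317.9, -466.8, 264.4]
tool_rot: [-0.0, 0.986, 0.164, -0.0]
ft_force: [0.9, -1.1, 0.5]
gripper_width: 91.8
t: 1.1
position: [460.9, -312.9, 264.4]
tool_rot: [-0.0, 0.986, 0.165, -0.0]
ft_force: [0.3, 0.0, -1.0]
gripper_width: 92.1
t 1.1 pos [ 460.9 -312.9  264.4] yaw 18.95 w 92.1 F [ 0.3  0.  -1. ] M [0.007 0.014 0.002] j [-0.6   0.2   1.72 -0.    1.22  0.64]
tool shift mm [149.2 -78.7  44.4] rotvec deg [-2.000e-02  1.000e-02 -4.405e+01]
```

```bash
python3 -m inch '[[[-1,0.0373,-0.0197,0,0,0,0],[-1,0.0373,-0.0197,0,0,0,0],[-1,0.0373,-0.0197,0,0,0,0],[-1,0.0373,-0.0197,0,0,0,0],[-1,0,0,0.01,0,0,-8]]]'
python3 -m inch '[[[-1,0,0,0.01,0,0,-8],[-1,0,0,0.01,0,0,-8],[-1,0,0,0.01,0,0,-8],[-1,0,0,0,0,0,-8],[-1,0,0,0,0,0,-4]]]'
python3 rem.py 576.4 -190 200 63
python3 - <<'E'
from h import *
a=snap("side");b=snap("top")
im=np.hstack([a["frame"][90:250,220:380,::-1],b["frame"][110:270,300:460,::-1]])
cv2.imwrite("pics/near.png",cv2.resize(im,None,fx=2.5,fy=2.5,interpolation=cv2.INTER_CUBIC))
E
```

```text
t: 1.6
position: [579.1, -188.0, 255.2]
tool_rot: [0.0, 0.972, 0.234, 0.001]
ft_force: [-0.2, -0.1, -0.1]
gripper_width: 92.1
t: 2.1
position: [575.1, -191.2, 223.7]
tool_rot: [-0.001, 0.851, 0.524, -0.001]
ft_force: [0.4, -0.1, -0.2]
gripper_width: 91.7
t 2.1 pos [ 575.1 -191.2  223.7] yaw 63.26 w 91.7 F [ 0.4 -0.1 -0.2] M [-0.035 -0.04   0.007] j [-0.32  0.32  1.66 -0.    1.16  0.14]
tool shift mm [ 1.7  0.7 23.7] rotvec deg [-0.09  0.01  0.26]
```

View pics/near.png

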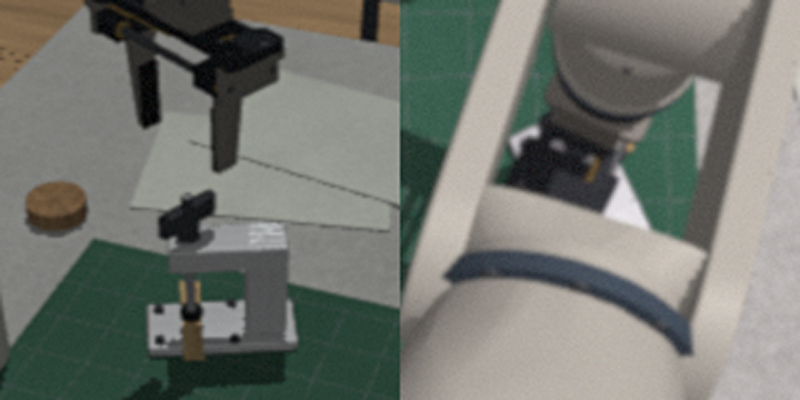

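The side crop shows the open fingertips at (147,125) and (225,168), straddling the nut at (187,213) with nothing in the way. Descend to TCP z of about 141, which keeps the tips above the 24 mm hub and beside the bar.

```bash
python3 -m inch '[[[-1,0.0015,0.0005,0.03,0,0,0],[-1,0,0,0.025,0,0,0],[-1,0,0,0.015,0,0,0],[-1,0,0,0.013,0,0,0],[-1,0,0,0,0,0,0]]]'
python3 rem.py 576.4 -190 140.5 63
python3 - <<'E'
from h import *
a=snap("side"); save(a,"low",(240,110,360,230),5)
E
```

```text
t: 2.7
position: [575.8, -190.1, 140.0]
tool_rot: [-0.001, 0.853, 0.522, -0.001]
ft_force: [0.2, -0.6, -0.2]
gripper_width: 92.1
t 2.7 pos [ 575.8 -190.1  140. ] yaw 62.9 w 92.1 F [ 0.2 -0.6 -0.2] M [-0.082 -0.034 -0.041] j [-0.32  0.4   1.74 -0.    1.    0.15]
tool shift mm [ 0.3  0.5 -0.5] rotvec deg [-0.14  0.02 -0.1 ]
```

View pics/low.png

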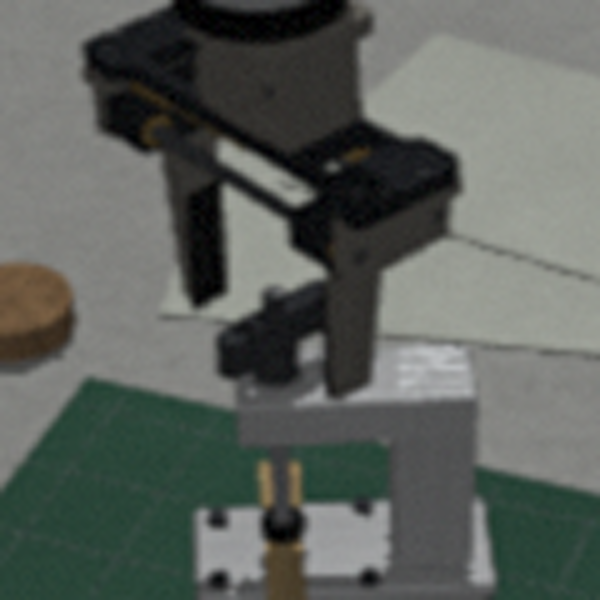

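The far fingertip is at (208,300) and the near one at (350,393), on either side of the bar at (270,335). Tip height matches the bar's. Close.

```bash
python3 -m inch '[[[1,0,0,0,0,0,0],[1,0,0,0,0,0,0],[1,0,0,0,0,0,0],[1,0,0,0,0,0,0],[1,0,0,0,0,0,0]]]' 40
python3 -m inch '[[[1,0,0,0,0,0,0],[1,0,0,0,0,0,0],[1,0,0,0,0,0,0],[1,0,0,0,0,0,0]]]'
python3 rem.py 576.4 -190 140 24
```

```text
t: 3.25
position: [576.8, -190.4, 141.9]
tool_rot: [0.0, 0.853, 0.522, 0.0]
ft_force: [0.1, -0.2, 0.3]
gripper_width: 53.8
t: 3.65
position: [576.7, -190.3, 141.5]
tool_rot: [-0.0, 0.853, 0.522, -0.0]
ft_force: [0.6, 0.6, -0.3]
gripper_width: 22.1
t 3.65 pos [ 576.7 -190.3  141.5] yaw 62.95 w 22.1 F [ 0.6  0.6 -0.3] M [-0.009 -0.008 -0.034] j [-0.32  0.4   1.74  0.    1.    0.15]
tool shift mm [ 0.1 -0.4  1.5] rotvec deg [-1.000e-02  0.000e+00  3.895e+01]
```

```bash
python3 -m inch '[[[1,0,0,0,0,0,0],[1,0,0,0,0,0,0],[1,0,0,0,0,0,0],[1,0,0,0,0,0,0]]]'
python3 rem.py 576.4 -190 140 24
```

```text
t: 4.05
position: [576.2, -190.1, 141.5]
tool_rot: [-0.0, 0.853, 0.522, -0.0]
ft_force: [-3.0, 2.1, 1.2]
gripper_width: 13.7
t 4.05 pos [ 576.2 -190.1  141.5] yaw 62.96 w 13.7 F [-3.   2.1  1.2] M [0.306 0.539 0.047] j [-0.32  0.4   1.74  0.    1.    0.15]
tool shift mm [0.2 0.1 1.5] rotvec deg [-6.000e-02  3.000e-02  3.896e+01]
```

Gripped, at 13.7 mm across the bar. Turn clockwise (+ about the downward tool z), sinking with the thread and watching the moment.

```bash
python3 -m inch '[[[1,0,0,0.0002,0,0,5],[1,0,0,0.0002,0,0,5],[1,0,0,0.0001,0,0,5],[1,0,0,0.0002,0,0,5],[1,0,0,0.0002,0,0,5]]]'
python3 rem.py 576.4 -190 140 24
python3 -m inch '[[[1,0,0,0.0002,0,0,4],[1,0,0,0.0001,0,0,3],[1,0,0,0.0001,0,0,2],[1,0,0,0,0,0,0]]]'
python3 rem.py 576.4 -190 140 24
```

```text
t: 4.55
position: [576.2, -190.1, 140.6]
tool_rot: [-0.0, 0.946, 0.324, -0.0]
ft_force: [-3.8, 1.6, 1.7]
gripper_width: 13.5
t 4.55 pos [ 576.2 -190.1  140.6] yaw 37.75 w 13.5 F [-3.8  1.6  1.7] M [0.277 0.604 0.118] j [-0.32  0.4   1.74  0.    1.    0.59]
tool shift mm [0.2 0.  0.6] rotvec deg [-0.05  0.04 13.75]
t: 4.95
position: [576.2, -190.1, 140.2]
tool_rot: [-0.0, 0.968, 0.25, -0.0]
ft_force: [-4.5, 2.0, 1.9]
gripper_width: 13.5
t 4.95 pos [ 576.2 -190.1  140.2] yaw 28.92 w 13.5 F [-4.5  2.   1.9] M [ 0.332  0.685 -0.016] j [-0.32  0.4   1.74  0.    1.    0.74]
tool shift mm [ 0.2 -0.   0.2] rotvec deg [-0.05  0.04  4.92]
```

```bash
for i in 1 2 3; do python3 -m inch '[[[1,0,0,0.0001,0,0,2],[1,0,0,0,0,0,0]]]' >/dev/null
python3 rem.py 576.4 -190 140 24; done
```

```text
t 5.15 pos [ 576.3 -190.1  140.1] yaw 26.98 w 13.7 F [-4.3  3.2  2.8] M [ 0.411  0.89  -0.007] j [-0.32  0.4   1.74  0.    1.    0.78]
tool shift mm [ 0.2 -0.1  0.1] rotvec deg [-0.04  0.04  2.98]
t 5.35 pos [ 576.2 -190.1  140. ] yaw 24.99 w 13.6 F [-5.3  2.   3.4] M [0.387 0.906 0.003] j [-0.32  0.4   1.74  0.    1.    0.81]
tool shift mm [ 0.2 -0.   0. ] rotvec deg [-0.05  0.04  0.99]
t 5.55 pos [ 576.3 -190.2  140. ] yaw 23.01 w 13.5 F [-5.9  3.2  3.6] M [0.472 0.905 0.213] j [-0.32  0.4   1.74 -0.    1.    0.85]
tool shift mm [ 0.2 -0.1 -0. ] rotvec deg [-0.04  0.04 -0.99]
```

The held moment has started to rise at yaw 23°, near the expected 24° home. I'll press a little further to confirm the stop.

```bash
for i in 1 2 3; do python3 -m inch '[[[1,0,0,0,0,0,1.5],[1,0,0,0,0,0,0]]]' >/dev/null
python3 rem.py 576.4 -190 140 24; done
```

```text
t 5.75 pos [ 576.2 -190.2  140. ] yaw 21.54 w 13.7 F [-5.4  3.2  2.5] M [0.416 0.881 0.435] j [-0.32  0.4   1.74 -0.    1.    0.87]
tool shift mm [ 0.2 -0.1 -0. ] rotvec deg [-0.03  0.05 -2.46]
t 5.95 pos [ 576.2 -190.2  140. ] yaw 20.07 w 13.9 F [-4.1  2.6  3.9] M [0.457 0.921 0.566] j [-0.32  0.4   1.74 -0.    1.    0.9 ]
tool shift mm [ 0.2 -0.1 -0. ] rotvec deg [-0.03  0.05 -3.93]
t 6.15 pos [ 576.2 -190.2  139.9] yaw 18.58 w 14.1 F [-4.4  3.   2.7] M [0.411 0.933 0.726] j [-0.32  0.4   1.74 -0.    1.    0.93]
tool shift mm [ 0.2 -0.1 -0.1] rotvec deg [-0.03  0.06 -5.42]
```

It has reached the stop: the moment climbs linearly to 0.73 N m from about 24°, and the bar opens the jaws slightly as it is wedged. Open, rise and move away, then look.

```bash
python3 -m inch '[[[-1,0,0,0,0,0,0],[-1,0,0,0,0,0,0],[-1,0,0,0,0,0,0],[-1,0,0,0,0,0,0],[-1,0,0,0,0,0,0]]]'
python3 -m inch '[[[-1,0,0,0,0,0,0],[-1,0,0,-0.02,0,0,0],[-1,0,0,-0.03,0,0,0],[-1,0,0,-0.04,0,0,0],[-1,0,0,-0.04,0,0,0]]]'
python3 rem.py 400 -380 280 19
```

```text
t: 6.65
position: [576.9, -190.4, 140.0]
tool_rot: [0.0, 0.987, 0.16, 0.0]
ft_force: [1.3, -0.7, 1.3]
gripper_width: 52.0
t: 7.15
position: [576.4, -190.2, 271.1]
tool_rot: [-0.0, 0.987, 0.16, -0.0]
ft_force: [0.6, -0.5, -0.4]
gripper_width: 91.3
t 7.15 pos [ 576.4 -190.2  271.1] yaw 18.46 w 91.3 F [ 0.6 -0.5 -0.4] M [-0.02  -0.021  0.014] j [-0.32  0.28  1.61  0.    1.25  0.93]
tool shift mm [-227.4  124.2   -8.9] rotvec deg [-0.03  0.04 -0.54]
```

```bash
python3 -m inch '[[[-1,-0.035,0.0195,0,0,0,0],[-1,-0.035,0.0195,0,0,0,0],[-1,-0.035,0.0195,0,0,0,0],[-1,-0.035,0.0195,0,0,0,0],[-1,-0.035,0.0195,0,0,0,0]]]'
python3 -m inch '[[[-1,-0.035,0.0195,0,0,0,0],[-1,-0.035,0.0195,0,0,0,0],[-1,-0.035,0.0195,0,0,0,0],[-1,0,0,0,0,0,0]]]'
python3 - <<'E'
from h import *
import pickle
cs=pickle.load(open("c0.pkl","rb"))
t=snap("top");s=snap("side")
a=t["frame"][140:235,330:410,::-1];b=s["frame"][155:250,270:350,::-1]
cv2.imwrite("pics/after.png",cv2.resize(np.hstack([a,b]),None,fx=5,fy=5,interpolation=cv2.INTER_CUBIC))
d=lambda n,c,y0,y1,x0,x1:np.abs(c["frame"][y0:y1,x0:x1].astype(int)-cs[n]["frame"][y0:y1,x0:x1]).mean().round(2)
print("low diff",d("top",t,185,280,150,230),d("side",s,300,395,238,318),"bg",d("top",t,110,150,200,280))
E
```

```text
t: 7.65
position: [440.4, -339.2, 270.2]
tool_rot: [0.0, 0.987, 0.16, 0.0]
ft_force: [0.1, -0.9, -0.3]
gripper_width: 91.7
t: 8.05
position: [357.7, -429.8, 270.1]
tool_rot: [0.001, 0.987, 0.159, -0.0]
ft_force: [0.2, -0.7, -0.2]
gripper_width: 91.9
low diff 4.96 3.8 bg 4.02
```

View pics/after.png

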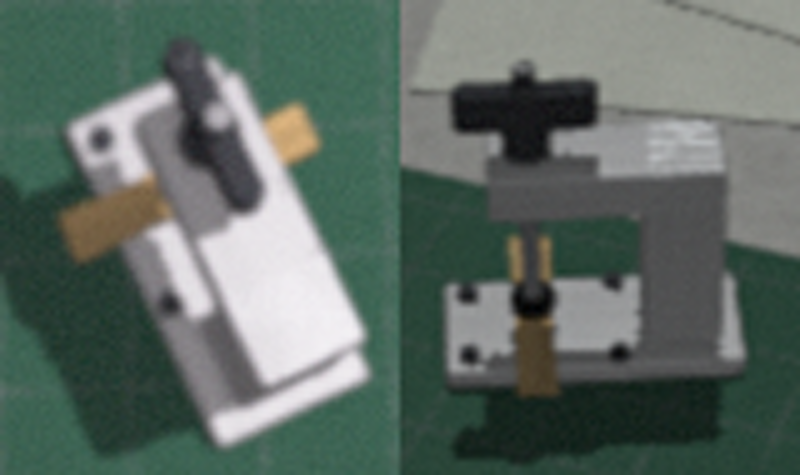

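The bar now lies about along the arm, in top from (183,45) to (245,208) and in side parallel to the arm edge. I'll measure its angle properly, and view the low nut's before/after since its difference is slightly above background.

Run:
```python
from h import *
import pickle
cs=pickle.load(open("c0.pkl","rb"))
t=snap("top");s=snap("side")
def ang(c,box,z,thr=75):
    x0,y0,x1,y1=box;f=cv2.GaussianBlur(c["frame"][y0:y1,x0:x1].max(2),(3,3),0)
    n,l,st,ce=cv2.connectedComponentsWithStats((f<thr).astype(np.uint8)); k=1+st[1:,4].argmax()
    ys,xs=np.nonzero(l==k);P=np.array([atz(c,(x+x0,y+y0),z)[:2] for x,y in zip(xs,ys)])
    m=P.mean(0);w,v=np.linalg.eigh(np.cov((P-m).T));d=v[:,1];p=(P-m)@d
    return m.round(1),round(np.degrees(np.arctan(d[1]/d[0])),1),"len",round(np.ptp(p),1),len(xs)
tb=(354,145,394,185)
for thr in (60,75,90): print("top tall",ang(cs["top"],tb,155,thr),ang(t,tb,155,thr))
lb=(160,195,200,240)
for thr in (60,75,90): print("top low",ang(cs["top"],lb,105,thr),ang(t,lb,105,thr))
# bar's top edge and arm top edge in the side view: slope comparison with predicted home
c0=np.array([576.4,-190,0.])
for y in (19,22,24,26):
    u=np.array([np.cos(np.radians(y)),np.sin(np.radians(y)),0])
    p=proj(s,[c0+35*u+[0,0,147],c0-35*u+[0,0,147]]);q=proj(t,[c0+35*u+[0,0,150],c0-35*u+[0,0,150]])
    print(y,((p-[270,155]+.4)*5+[400,0]).round(0).tolist(),((q-[330,140]+.4)*5).round(0).tolist())
a=np.hstack([np.vstack([k["top"]["frame"][185:255,150:230,::-1],k["side"]["frame"][300:370,238:318,::-1]]) for k in(cs,{"top":t,"side":s})])
cv2.imwrite("pics/low_ba.png",cv2.resize(a,None,fx=4,fy=4,interpolation=cv2.INTER_CUBIC))
```

```text
top tall (array([ 569.8, -184.4]), np.float64(63.4), 'len', np.float64(48.0), 88) (array([ 569.6, -182.5]), np.float64(23.2), 'len', np.float64(22.5), 43)
top tall (array([ 572.4, -184.9]), np.float64(63.6), 'len', np.float64(66.1), 198) (array([ 572.4, -183.5]), np.float64(22.9), 'len', np.float64(63.3), 130)
top tall (array([ 573.8, -185.9]), np.float64(63.7), 'len', np.float64(72.8), 308) (array([ 576.2, -184.5]), np.float64(21.0), 'len', np.float64(67.8), 251)
top low (array([476.4, 210. ]), np.float64(7.1), 'len', np.float64(47.1), 108) (array([478.7, 210. ]), np.float64(15.5), 'len', np.float64(38.1), 76)
top low (array([495.3, 177.7]), np.float64(33.4), 'len', np.float64(69.7), 197) (array([475.5, 210. ]), np.float64(3.6), 'len', np.float64(50.6), 160)
top low (array([497.5, 179.8]), np.float64(33.5), 'len', np.float64(75.1), 282) (array([497.2, 179.3]), np.float64(33.7), 'len', np.float64(72.4), 259)
19 [[449.0, 108.0], [597.0, 110.0]] [[185.0, 39.0], [250.0, 214.0]]
22 [[449.0, 110.0], [597.0, 108.0]] [[180.0, 41.0], [255.0, 212.0]]
24 [[449.0, 112.0], [597.0, 106.0]] [[177.0, 42.0], [258.0, 211.0]]
26 [[449.0, 114.0], [597.0, 105.0]] [[174.0, 43.0], [261.0, 209.0]]
```

View pics/low_ba.png

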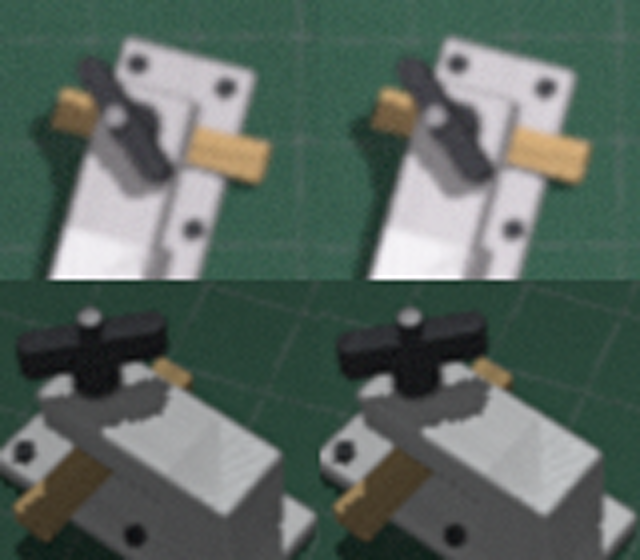

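The low nut is unchanged (33.5° before, 33.7° after). The tall bar is at about 21–23° against the arm's 24°, and the hard stop was felt. Hand in.

```bash
python3 -c "
from station import bot
print(bot.sense()['t'],bot.finish_job())"
```

```text
the job is handed in; nothing more can be done
8.25 None
```

The tall stop's jam nut is locked, and I handed the job in at 8.25 s. I gripped its bar once at 40 N and turned it clockwise about 40° to its stop. Then I let go and moved the arm clear.

- **Home stop felt:** from about 23–24° the moment climbed steadily to 0.73 N m, against the roughly 0.1 N m of a free turn. Side loads stayed around 5 N.
- **Tall nut angle:** the last image puts the bar at 21–23°, against the arm's measured 24°. My reading by eye from the same view was about 21°. I take the 1–3° gap as measurement error or slight give at the stop, because the moment shows the nut reached it.
- **Low nut:** unchanged at 33.5° before and 33.7° after, and the before and after pictures look the same. At the darker threshold the measurement picked up a different dark patch, so I ignored those readings.
- **Purple look-alike:** not touched; the arm crossed well above it.

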